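Start the sampling run from the push-button boxes

TASK

Start the particle counter's sampling run from its loose push-button boxes: with the fingertips, lightly press in the round mushroom head first, then the square key, then the slim round pin, each about halfway down or further so that it stays in, without jabbing it hard against its stop. Leave the narrow bar-topped button out, and do not pick up, tip or push aside any box or anything else on the bench.

Things in the scene. Friction and masses are not known exactly. Their poses are not given: they have to be found in the camera images.
- box_dome: Loose push-button box (0.5 to 0.9 kg, just standing on the bench, not fixed): square grey housing with a white cover, 64 x 64 mm, 40 mm high, whose black push head on top is a round mushroom-shaped head, 40 mm across and slightly domed. Origin: centre of the underside; z up.
- top_dome (a point): Centre of the top face of that head, 69 mm above the bench when the head is out; it goes down with the head.
- head_dome (a joint): How far that head is pushed in, m: 0 = out, 0.012 = at its stop. Straight down. It takes about 4 N to start, 5 N at 0.004, 6 N at 0.008 and 7.5 N at the stop, which is rigid; the head stays where it is left and does not spring back. It counts as pressed in from 0.004 on; a push of over 45 N, even a brief knock at the stop, is too hard.
- box_square: Loose push-button box (0.5 to 0.9 kg, just standing on the bench, not fixed): square grey housing with a white cover, 64 x 64 mm, 40 mm high, whose black push head on top is a flat square key, 28 x 28 mm. Origin: centre of the underside; z up.
- top_square (a point): Centre of the top face of that head, 66 mm above the bench when the head is out; it goes down with the head.
- head_square (a joint): How far that head is pushed in, m: 0 = out, 0.012 = at its stop. Straight down. It takes about 4 N to start, 5 N at 0.004, 6 N at 0.008 and 7.5 N at the stop, which is rigid; the head stays where it is left and does not spring back. It counts as pressed in from 0.004 on; a push of over 45 N, even a brief knock at the stop, is too hard.
- box_pin: Loose push-button box (0.5 to 0.9 kg, just standing on the bench, not fixed): square grey housing with a white cover, 64 x 64 mm, 40 mm high, whose black push head on top is a slim round pin, 16 mm across, the tallest of the heads. Origin: centre of the underside; z up.
- top_pin (a point): Centre of the top face of that head, 78 mm above the bench when the head is out; it goes down with the head.
- head_pin (a joint): How far that head is pushed in, m: 0 = out, 0.012 = at its stop. Straight down. It takes about 4 N to start, 5 N at 0.004, 6 N at 0.008 and 7.5 N at the stop, which is rigid; the head stays where it is left and does not spring back. It counts as pressed in from 0.004 on; a push of over 45 N, even a brief knock at the stop, is too hard.
- box_bar: Loose push-button box (0.5 to 0.9 kg, just standing on the bench, not fixed): square grey housing with a white cover, 64 x 64 mm, 40 mm high, whose black push head on top is a flat narrow bar, 14 mm along the box's x by 50 mm along its y. Origin: centre of the underside; z up.
- top_bar (a point): Centre of the top face of that head, 66 mm above the bench when the head is out; it goes down with the head.
- head_bar (a joint): How far that head is pushed in, m: 0 = out, 0.012 = at its stop. Straight down. It takes about 4 N to start, 5 N at 0.004, 6 N at 0.008 and 7.5 N at the stop, which is rigid; the head stays where it is left and does not spring back. It counts as pressed in from 0.004 on; a push of over 45 N, even a brief knock at the stop, is too hard.
- lens_barrel: Black upright cylinder (sensor barrel), 46 mm across, 70 mm tall. Loose bystander, to be left where it is. Origin: centre of the underside.
- usb_stick: USB stick lying flat, 18 x 52 x 9 mm. Loose bystander, to be left where it is. Origin: centre of the underside.
- mouse: Black computer mouse, 105 x 58 x 36 mm. Loose bystander, to be left where it is. Origin: centre of the underside.
- vial_b: Small upright sample vial with a screw cap, 26 mm across, 54 mm tall. Loose bystander, to be left where it is. Origin: centre of the underside.
- spirit_level: Small spirit level standing on its edge, 19 mm (x) x 150 mm (y) x 35 mm. Loose bystander, to be left where it is. Origin: centre of the underside.
- gauge: Round pressure gauge lying on its back, 51 mm across with a stub to 74 mm, 24 mm high. Loose bystander, to be left where it is. Origin: centre of the underside.

How it is judged:
By the outcome, as a careful person would: the job done as asked, in the order asked, and still so for the second after the job is handed in, with the robot touching nothing.
It also fails if it takes over 45 s, if anything falls off the work surface, if the arm or the gripper's body presses on something with over 40 N, if the wrist force passes 120 N, or if a joint passes its speed limit or range.

ROBOT

A 6-joint arm with a two-finger parallel gripper is mounted at the origin on a cart in front of the work surface, level with it; the furniture and walls round the work are solid. World frame = base frame: x ahead of the robot, y to its left, z up, the work surface at z = 0. Lengths are in m, angles in rad, forces in N, time in s.
With the tool pointing down it reaches from about 0.25 to 0.85 m from the base axis. Payload 12.5 kg.
Tool frame: the origin (TCP) lies at the very end of the fingers, on their centre line; the grasp point (between the pads) lies 19 mm behind it; z points along the fingers, y is the line along which they close (so a half turn about z gives the same grasp; the last joint's range is limited). The gripper opens to 93 mm and grips with 3 to 60 N. Pads are 15 mm wide; open, the fingers measure 128 mm over their backs; the gripper's body (75 mm by 188 mm) begins 65 mm behind the grasp point.
Start: joints at [-1.24, 0.351, 1.652, -0, 1.139, -0.085], TCP at [0.222, -0.503, 0.219] pointing down, gripper open.
Joint ranges: [-2.75, 2.75], [-0.79, 2.1], [0.01, 2.65], [-1.57, 4.71], [0.07, 3.14], [-2.87, 2.87]. Speed limits (rad/s): [2.22, 2.22, 2.79, 3.14, 3.14, 3.14].

INTERFACE

Orientations are given as a unit quaternion [x, y, z, w].
In Python, from cell import bot, hand, planner, viewer, order gives the robot as it stands. The module is installed in compiled form; this text tells all that it offers. Calls block until the motion is done:
- bot.reach(position, orientation): joint-space move of the TCP to a pose.
- bot.movel(position, feed=0.15, frame=None): straight line of the TCP; frame=None keeps the orientation; feed is the mean speed in m/s.
- bot.set_joints(angles): joint-space move.
- hand.move_gripper(opening, newtons=None): finger opening in m; newtons is the grip in N (None keeps the last); returns when the fingers have stopped.
- bot.dwell(seconds).
- planner.ik(position, orientation): joint angles nearest the present ones, or None.
- viewer.grab_frame(name): name is "scene" or "side" or "wrist"; returns a dict with "pixels" (480x640x3 uint8, red, green, blue), "z_map" (480x640 float32, m along the optical axis (not along the pixel's ray), 0 where there is no reading), "intrinsics" (3x3 intrinsics, pixels), "world_from_camera" (4x4, takes a point from camera to world coordinates). Camera axes: x right, y up, looking along -z (the intrinsics and any distortion apply to the point x, -y, -z); pixel columns grow to the right and rows downward; lengths in m; the calibration is good to about 2 mm. A picture is of the moment at which its call begins.
A pose or a line that the arm cannot do raises bot.PlanningError and nothing moves.
- order.job_done(): hands the job in; it is judged then, once.
Readings, each from a call of its own:
- bot.read_time_s(): time.
- bot.read_joint_pos(): joint angles.
- bot.read_joint_vel(): joint speeds.
- bot.read_joint_efforts(): joint torques, N m.
- bot.read_ee_pos(): TCP position.
- bot.read_tool_rot(): TCP orientation.
- bot.read_contact_force(): force on the tool from outside, world axes, zero at the start.
- bot.read_torque(): the same for the moment, N m.
- bot.read_grip_width(): finger opening in m.
- bot.read_grasp_force(): force on a finger pad.
Only numpy, scipy, OpenCV 4.12 (cv2) and the standard library are available. Lean on these libraries where they do the work, as an engineer would, in place of code of your own. Each camera call takes 0.05 s, during which the arm holds its last target. There are 200 camera calls.

## Working session

There is one attempt and no reset: what is moved stays moved. The work goes in short steps, each a Python script; the robot and the scene stay as the last script left them, time stands still between calls to the robot, and variables do not carry over. Pictures are saved under pics/ and viewed, at most 10 in all, crops included, and the job is handed in when it is done.

```bash
mkdir -p pics; python3 - <<'E'
from cell import bot,viewer
import cv2,numpy as np
for n in("scene","side"):
    f=viewer.grab_frame(n); np.savez(n+'.npz',**f)
    cv2.imwrite(f'pics/{n}.png',f['pixels'][:,:,::-1])
    print(n,f['intrinsics'].tolist(),f['world_from_camera'].round(3).tolist(),f.keys())
print(bot.read_tool_rot(),bot.read_time_s(),bot.read_contact_force(),bot.read_grip_width())
E
```

```text
scene [[576.0219583483837, 0.0, 320.89585384936856], [0.0, 576.0219583483837, 242.4043479571809], [0.0, 0.0, 1.0]] [[-0.544, 0.492, -0.679, -0.313], [-0.839, -0.326, 0.436, 0.598], [-0.006, 0.807, 0.59, 0.818], [0.0, 0.0, 0.0, 1.0]] dict_keys(['pixels', 'z_map', 'intrinsics', 'world_from_camera'])
side [[535.738466372085, 0.0, 314.57326321236303], [0.0, 535.738466372085, 233.7179590865228], [0.0, 0.0, 1.0]] [[0.996, -0.046, 0.072, 0.612], [0.084, 0.393, -0.916, -1.019], [0.014, 0.918, 0.396, 0.534], [0.0, 0.0, 0.0, 1.0]] dict_keys(['pixels', 'z_map', 'intrinsics', 'world_from_camera'])
[ 9.78471138e-01  2.06383015e-01 -5.91418168e-05 -5.28196801e-04] 0.1 [-0.18224879  0.0244382   0.67629814] 0.09307214177689234
```

View pics/scene.png

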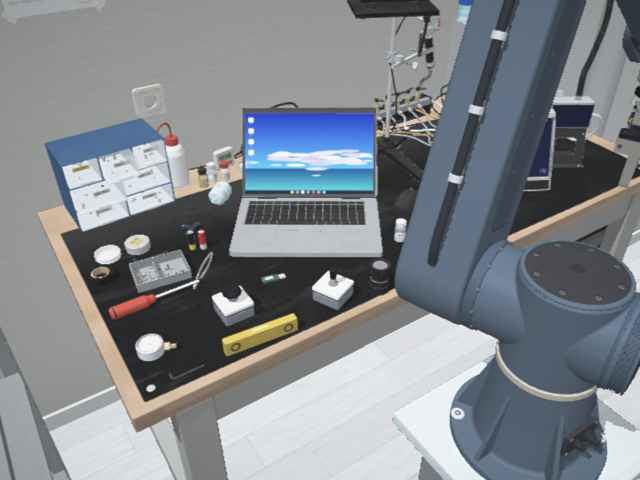

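View pics/side.png

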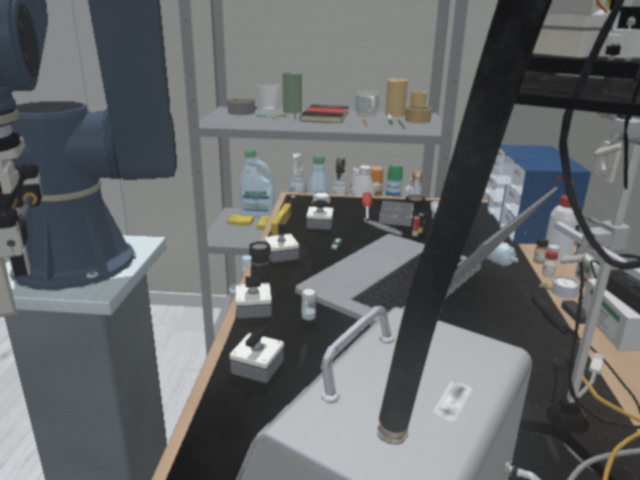

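The scene view shows two boxes, at (234,302) and (332,288). The side view shows all four, at (320,215), (282,247), (253,298) and (257,355). I'll enlarge the side view and compute rough positions.

```bash
cat >h.py <<'E'
import numpy as np,cv2
def cloud(f):
    K=f['intrinsics'];z=f['z_map'];v,u=np.mgrid[:480,:640]
    p=np.stack([(u-K[0,2])/K[0,0]*z,-(v-K[1,2])/K[1,1]*z,-z],-1)
    T=f['world_from_camera'];w=p@T[:3,:3].T+T[:3,3];w[z==0]=np.nan
    return w
def covers(f,roi=None):
    "white covers: near z=.04, bright"
    w=cloud(f);m=(f['pixels'].min(2)>150)&(abs(w[...,2]-.04)<.008)&(abs(w[...,1])<.7)&(w[...,0]>.2)&(w[...,0]<.9)
    n,l,s,c=cv2.connectedComponentsWithStats(m.astype(np.uint8))
    for i in range(1,n):
        if s[i,4]>60:
            q=w[l==i]; r=cv2.minAreaRect((q[:,:2]*1000).astype(np.float32))
            print(c[i].round(),s[i,4],'z',np.median(q[:,2]).round(4),'rect',np.round(r[0],1),np.round(r[1],1),round(r[2],1))
E
python3 - <<'E'
from h import *
for n in("scene","side"):
    f=np.load(n+'.npz'); print(n); covers(f)
a=np.load('side.npz')['pixels'][195:390,220:350,::-1]
b=np.load('scene.npz')['pixels'][220:370,120:420,::-1]
cv2.imwrite('pics/c.png',cv2.resize(a,None,fx=3,fy=3,interpolation=2))
cv2.imwrite('pics/d.png',cv2.resize(b,None,fx=2.6,fy=2.6,interpolation=2))
E
```

```text
scene
[538. 178.] 64 z 0.0434 rect [ 503.1 -620.2] [62.7 13.2] 60.5
[332. 286.] 611 z 0.0398 rect [446.8  82.4] [64.6 66.8] 24.3
[232. 303.] 541 z 0.0395 rect [518.1 278.1] [64.4 65.9] 88.5
side
[320. 212.] 216 z 0.0399 rect [522.3 273.3] [67.3 64.2] 88.6
[281. 242.] 325 z 0.04 rect [450.7  77.7] [63.4 64.4] 24.8
[253. 294.] 540 z 0.0399 rect [ 431.4 -160.1] [63. 66.] 11.8
[257. 351.] 860 z 0.04 rect [ 470.2 -333. ] [65.7 63.7] 73.3
```

View pics/c.png

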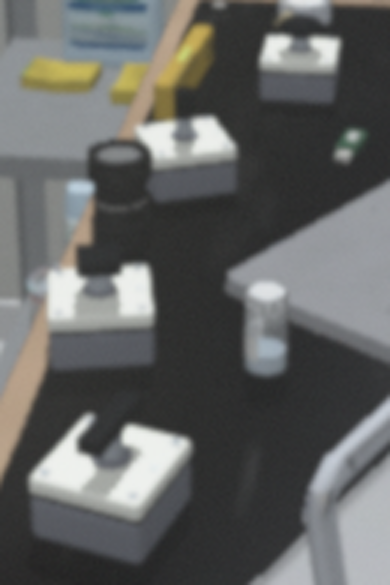

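View pics/d.png

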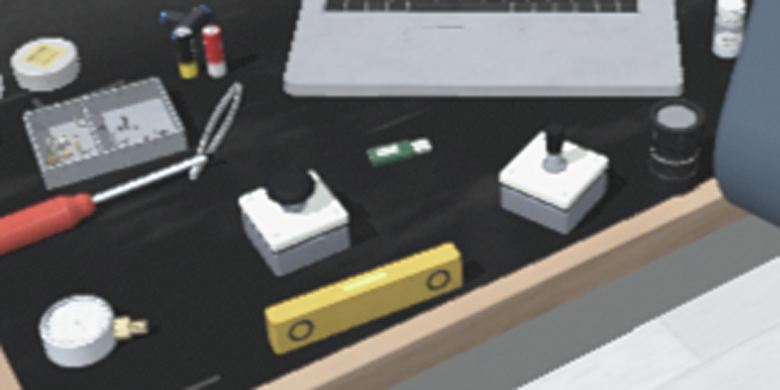

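Scene view: the dome is the far-left box (295,185 in the crop) and the pin is at (555,145). Side crop: the square is at (98,262), the bar at (105,430). Centres are about (.520,.276) for the dome, (.449,.080) for the pin, (.431,-.160) for the square and (.470,-.333) for the bar. Next I'll close the gripper, move above the dome and check with the wrist camera.

```bash
cat >>h.py <<'E'
def yawq(x,y):
    a=np.radians(23.8)+np.arctan2(y,x)+np.arctan2(.503,.222)
    return [np.cos(a/2),np.sin(a/2),0,0]
E
python3 - <<'E'
from h import *
from cell import bot,hand,viewer
for n in("scene","side"):
    w=cloud(np.load(n+'.npz')).reshape(-1,3)
    for t in((.52,.276),(.449,.08),(.431,-.16)):
        d=np.hypot(*(w[:,:2]-t).T); s=(d<.2)&(w[:,2]>.085)&(w[:,2]<.3)
        print(n,t,s.sum(),w[s].min(0) if s.any() else '')
hand.move_gripper(0,5)
x,y=.520,.276
bot.reach([x,y,.22],yawq(x,y))
bot.dwell(.3)
f=viewer.grab_frame("wrist");np.savez('w1.npz',**f);cv2.imwrite('pics/w1.png',f['pixels'][:,:,::-1])
covers(f)
print(bot.read_time_s(),bot.read_joint_pos(),bot.read_ee_pos(),bot.read_contact_force(),bot.read_grip_width())
E
```

```text
scene (0.52, 0.276) 0 
scene (0.449, 0.08) 0 
scene (0.431, -0.16) 0 
side (0.52, 0.276) 0 
side (0.449, 0.08) 0 
side (0.431, -0.16) 0 
[320. 210.] 3864 z 0.0411 rect [521.9 277. ] [64.  64.1] 89.5
[145. 352.] 2793 z 0.0411 rect [449.4  82. ] [63.9 64.4] 24.1
4.8333 [ 4.08656042e-01  4.19567693e-01  1.54659320e+00 -3.21977742e-05
  1.17541487e+00 -7.88448799e-02] [0.52006534 0.27586974 0.22000052] [-0.61206829 -0.13263196 -0.06013487] 0.0003381567660074478
```

View pics/w1.png

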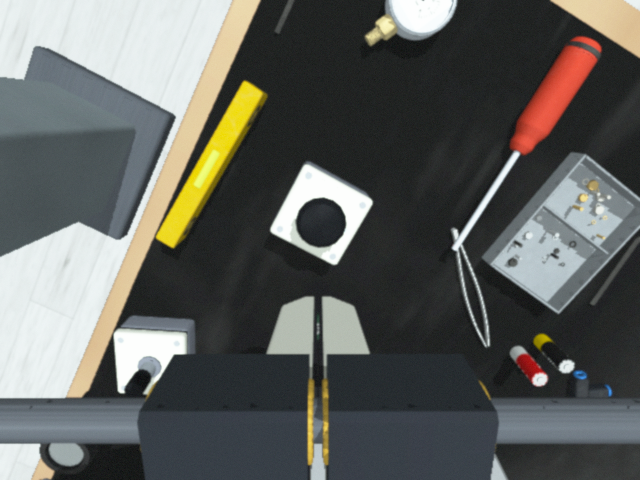

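The wrist view shows the dome head (321,222) out and centred on its box, in open space. I'll press it in small force-monitored steps.

```bash
cat >>h.py <<'E'
def press(bot,x,y,top):
    bot.movel([x,y,top+.006],feed=.1); bot.dwell(.15)
    f0=bot.read_contact_force(); c=None; z=top+.006; log=[]
    while True:
        z-=.001; bot.movel([x,y,z],feed=.02)
        F=bot.read_contact_force()-f0; log.append((round(z*1000,1),F.round(1).tolist()))
        if c is None and F[2]>2.5: c=z
        if F[2]>12 or (c is not None and c-z>.0065) or z<top-.0105 or np.hypot(F[0],F[1])>4: break
    print(log[4:], 'contact',c)
    bot.movel([x,y,top+.012],feed=.04); bot.movel([x,y,.2],feed=.2)
    print('t',bot.read_time_s())
E
python3 - <<'E'
from h import *
from cell import bot,viewer
press(bot,.5213,.2765,.069)
f=viewer.grab_frame("wrist");np.savez('w2.npz',**f); covers(f)
w=cloud(f);m=(np.hypot(w[...,0]-.5213,w[...,1]-.2765)<.006);print('top z',np.nanmedian(w[m][:,2]))
w=cloud(np.load('w1.npz'));m=(np.hypot(w[...,0]-.5213,w[...,1]-.2765)<.006);print('before',np.nanmedian(w[m][:,2]))
E
```

```text
[(70.0, [0.1, -1.0, 0.1]), (69.0, [-0.3, -0.5, 1.5]), (68.0, [-0.5, -1.2, 2.3]), (67.0, [1.1, 0.5, 2.9]), (66.0, [0.5, 0.3, 2.2]), (65.0, [0.3, 0.1, 3.1]), (64.0, [1.4, -0.2, 3.5]), (63.0, [0.1, -0.8, 3.5]), (62.0, [0.6, 1.3, 3.7]), (61.0, [0.9, 1.1, 5.3]), (60.0, [0.5, 0.2, 3.8])] contact 0.067
t 11.75
[320. 218.] 4441 z 0.0411 rect [522.  277.1] [64.1 64.2] 89.3
[133. 362.] 2708 z 0.041 rect [447.2  87.2] [64.2 53. ] 25.0
top z 0.06124805040959841
before 0.07015442186712309
```

The dome is in by about 9 mm and its box hasn't moved. Next is the square, with a wrist check above it first.

```bash
python3 - <<'E'
from h import *
from cell import bot,viewer
x,y=.431,-.160
bot.reach([x,y,.2],yawq(x,y)); bot.dwell(.2)
f=viewer.grab_frame("wrist");np.savez('w3.npz',**f); covers(f);cv2.imwrite('pics/w3.png',f['pixels'][:,:,::-1])
w=cloud(f)
for lo in(.055,.073):
    m=(w[...,2]>lo)&(w[...,2]<lo+.017)&(np.hypot(w[...,0]-x,w[...,1]-y)<.05);print(lo,m.sum(),np.mean(w[m],0))
print(bot.read_time_s())
E
```

```text
[315. 216.] 5038 z 0.0411 rect [ 430.5 -157.8] [64.3 64.4] 12.4
[440. 183.] 240 z 0.0383 rect [ 531.5 -164.3] [23.1 10.1] 31.2
[436. 351.] 265 z 0.0369 rect [ 485.7 -301.7] [ 2.7 49.6] 72.3
[597. 453.] 135 z 0.0455 rect [ 596.1 -451.8] [28.6  6.2] 58.0
0.055 1524 [ 0.43100454 -0.15662793  0.06676873]
0.073 0 [nan nan nan]
13.6833
  return _methods._mean(a, axis=axis, dtype=dtype,
  ret = um.true_divide(
```

View pics/w3.png

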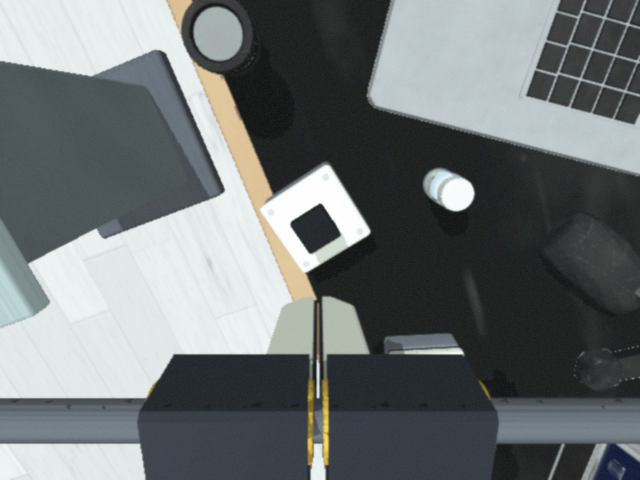

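The square key (316,229) is centred on its box. I'll press it, then move over the pin and measure it.

```bash
python3 - <<'E'
from h import *
from cell import bot,viewer
x,y=.431,-.158
press(bot,x,y,.066)
f=viewer.grab_frame("wrist"); covers(f)
w=cloud(f); m=np.hypot(w[...,0]-x,w[...,1]-y)<.006; print('top',np.nanmedian(w[m][:,2]))
x,y=.4492,.081
bot.reach([x,y,.2],yawq(x,y)); bot.dwell(.2)
f=viewer.grab_frame("wrist"); covers(f); w=cloud(f)
m=(w[...,2]>.074)&(w[...,2]<.085)&(np.hypot(w[...,0]-x,w[...,1]-y)<.04);print('pin',m.sum(),np.mean(w[m],0))
print(bot.read_time_s())
E
```

```text
[(67.0, [-0.0, 0.8, -0.6]), (66.0, [0.4, -0.6, -1.0]), (65.0, [0.3, 0.7, 0.8]), (64.0, [0.1, 0.3, 0.4]), (63.0, [0.5, 1.1, 1.4]), (62.0, [1.0, 0.1, 0.7]), (61.0, [1.0, 0.4, 1.7]), (60.0, [0.3, 0.2, 2.4]), (59.0, [0.3, -0.3, 1.8]), (58.0, [-0.0, -0.2, 2.5]), (57.0, [0.7, 0.6, 3.4]), (56.0, [-0.5, 0.1, 3.4]), (55.0, [0.0, 0.5, 3.5])] contact 0.056999999999999995
t 21.0
[317. 219.] 5162 z 0.0411 rect [ 430.4 -157.8] [64.5 64.3] 12.4
[443. 185.] 244 z 0.0384 rect [ 531.9 -164.4] [23.6  9.8] 28.8
[442. 352.] 158 z 0.0356 rect [ 486.8 -302.4] [ 4.  47.8] 69.5
[599. 457.] 189 z 0.0453 rect [ 594. -456.] [42.1  6.3] 61.2
top 0.05626283624285908
[482.   6.] 842 z 0.0407 rect [525.4 245.6] [58.7  9.5] 9.5
[317. 218.] 5983 z 0.0412 rect [449.4  80.9] [63.9 64.3] 24.1
pin 406 [0.44923855 0.08157965 0.07886365]
22.25
```

The square is in. For the pin I'll cap the depth by position at about 8 mm.

```bash
sed -i 's/top-.0105/top-.0075/' h.py; python3 - <<'E'
from h import *
from cell import bot,viewer
x,y=.4493,.0813
press(bot,x,y,.078)
f=viewer.grab_frame("wrist"); covers(f); w=cloud(f)
m=(w[...,2]>.06)&(w[...,2]<.085)&(np.hypot(w[...,0]-x,w[...,1]-y)<.03);print('pin',m.sum(),np.median(w[m],0))
f=viewer.grab_frame("side"); covers(f)
cv2.imwrite('pics/end.png',cv2.resize(f['pixels'][195:390,220:350,::-1],None,fx=3,fy=3,interpolation=2))
print(bot.read_time_s())
E
```

```text
[(79.0, [-0.6, -0.5, 0.3]), (78.0, [-0.6, 0.2, -0.3]), (77.0, [0.7, -1.8, 0.2]), (76.0, [-0.1, -0.1, 2.7]), (75.0, [-0.7, -0.8, 1.1]), (74.0, [0.5, -0.9, 1.5]), (73.0, [0.3, -0.3, 1.6]), (72.0, [0.3, -0.5, 2.0]), (71.0, [-0.0, -0.5, 2.9]), (70.0, [0.4, -0.5, 1.9])] contact 0.076
t 28.5583
[481.   6.] 1052 z 0.0408 rect [522.9 245.7] [61.8 11.5] 9.7
[318. 220.] 6031 z 0.0412 rect [449.3  81. ] [64.  64.2] 24.1
pin 428 [0.44916216 0.08224891 0.07056635]
[320. 213.] 183 z 0.0395 rect [523.  271.7] [63.1 63.2] 0.4
[281. 242.] 314 z 0.0399 rect [450.6  76.8] [63.3 64.6] 23.8
[252. 295.] 421 z 0.0399 rect [ 430.4 -161.5] [59.9 66. ] 11.9
[257. 353.] 707 z 0.0399 rect [ 471.2 -335.1] [61.5 61.8] 71.6
28.6583
```

View pics/end.png

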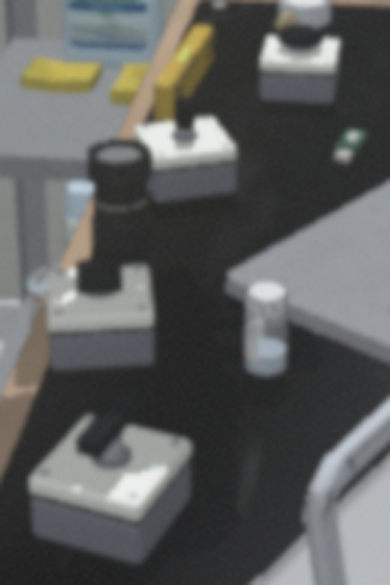

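The end view shows the square (98,275), pin (185,115) and dome (300,38) all lowered. The bar (105,435) is still out, every box is where it started, and the gripper is clear at z = 0.2.

```bash
python3 -c "
from cell import order
print(order.job_done())"
```

```text
the job is handed in; nothing more can be done
None
```

I pressed the dome, then the square, then the pin lightly past halfway (about 9, 10–11 and 8 mm of 12), left the bar out, moved no box, and handed the job in at about 29 s; no verdict came back.

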